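# Hang the dipping basket on the drying line

## Robot

A 6-joint arm with a two-finger parallel gripper is mounted at the origin on the work surface. World frame = base frame: x ahead of the robot, y to its left, z up, the work surface at z = 0. Lengths are in mm, angles in degrees, forces in N, time in s.
With the tool pointing down it reaches from about 425 to 950 mm from the base axis. Payload 14.7 kg.
Tool frame: the origin (TCP) lies at the very end of the fingers, on their centre line; the grasp point (between the pads) lies 19 mm behind it; y points along the fingers, z is the direction in which the jaws open and shut, and the axes are right-handed (so a half turn about y gives the same grasp; the last joint's range is limited). The gripper opens to 85 mm and grips with 20 to 120 N. Pads are 22 mm wide; open, the fingers measure 114 mm over their backs; the gripper's body (76 mm by 85 mm) begins 54 mm behind the grasp point. The pads swing forward as they close: fully open they stand 13 mm farther back than shut.
Start: joints at [-79.332, 27.513, 91.461, -0, 61.026, -2.67], TCP at [149.974, -632.456, 231.297] pointing down, gripper open.
Joint ranges: [-157.49, 157.49], [-46.99, 117.5], [13.45, 153.17], [-89.5, 269.5], [5.16, 153.95], [-167.48, 167.48]. Speed limits (degrees/s): [108.29, 108.29, 136.94, 172.46, 172.46, 172.46].

## Interface

Orientations are given as a 3x3 rotation matrix whose columns are the frame's x, y, z axes.
In Python, from plant import ctrl gives the robot as it stands. The module is installed in compiled form; this text tells all that it offers.
- The arm moves only by the shell command python3 -m creep 'ROWS' [FORCE]. ROWS is JSON, a list of rows, each a list of 3 entries, a list of its own where there are three numbers: the shift along the tool's x, y, z each as a share of 0.2 m, from -1 to 1, then the turn about the tool's y as a share of 180 degrees, from -1 to 1, then the opening, from 0 (shut) to 1 (fully open). In form: [[[x, y, z], yaw, claw], ...]. A call has 1 to 20 rows; each row is the pose to reach, as a shift and turn from the pose commanded when the call began, along the tool's axes at that moment, turning the shorter way round; what a row does not reach only later rows make up. A row lasts 1/12 s, in which the tool goes at most 41.7 mm and 7.16 degrees, less where a joint would pass 70% of its speed; a pose out of reach is approached as far as the arm can. A call with a number of a shift or a turn outside -1 to 1 is refused whole. A call with a gripper value outside its range is refused whole. The fingers move at their own pace and stop on an object; FORCE is the grip in N (left out, the last holds). Time passes only in rows, so rows that repeat a pose let the fingers close. It gives the time, the measured TCP pose, the force and the opening at its end, in the units of the state.
- ctrl.read_state(): the state, without advancing time (a new reading comes with each control period).
- ctrl.capture(name): name is "side" or "top"; returns (picture, depth): 420x560x3 uint8, red, green, blue; 420x560 float32, mm along the optical axis (not along the pixel's ray), 0 where there is no reading.
- ctrl.camera_model(name): a dict with "fx", "fy", "cx", "cy" (pixels), "pose" (4x4, takes a point from camera to world coordinates). Camera axes: x right, y down, z forward; pixel columns grow to the right and rows downward; lengths in mm; the calibration is good to about 2 mm. A picture is of the moment at which its call begins. camera_model takes no time and is no camera call.
- ctrl.close_job(): hands the job in, once; it reports no verdict.
Trained networks look in the newest picture that a camera, given by its name, has taken for a name from the list of things; names that differ only in an ending like _2 or _b are one class to them, and where a whole thing is asked for, a point or a joint stands for the part that bears it (a point fixed in the world has none). Each returns a list of dicts, best first, with "confidence" (0 to 1); they miss things now and then, are a little off and sometimes report something else, mostly with a low value. They report only what shows in the picture. A call takes as long as a camera call. They do not tell look-alikes from the thing itself.
- ctrl.outline_of(camera, label): "pixels" (420x560 bool, what is visible of it) and "box" ([left, top, right, bottom] in pixels, round what is visible of it).
- ctrl.pinpoint(camera, label): "position" ([column, row] in pixels: a listed point, or the origin of a listed thing).
The state is a dict: "time": time; "joint_pos": joint angles; "dq": joint speeds; "tau": joint torques, N m; "tcp_pos": TCP position; "orientation": TCP orientation; "wrist_force": force on the tool from outside, world axes, zero at the start; "moment": the same for the moment, N m; "gripper_width": finger opening in mm.
Only numpy, scipy, OpenCV 4.12 (cv2) and the standard library are available. Lean on these libraries where they do the work, as an engineer would, in place of code of your own. Each camera call takes 0.05 s, during which the arm holds its last target. There are 200 camera calls.

## Task

Hang the wire basket of cups on the drying line: lift its hook over the rail's lip, lower it gently behind the lip and feel along the rail, left of its loading tab, with light pressure until the hook drops into the pocket of the carrier bar and is fully home. Never press the basket hard against the line or tip it; let go and leave it hanging still and upright, square to the rail, with both cups standing in it, and leave everything else on the bench where it is.

Things in the scene. Friction and masses are not known exactly. Their poses are not given: they have to be found in the camera images.
- basket: Loose wire basket standing on the bench, about 0.36 kg plus two cups: tray 70 (x) x 120 (y) x 45 mm high, a hooked strap up its back, a bail of 6 mm rod at y = +-58 mm up to a wooden grip. Origin: centre of the underside; x points out of its back (hook side), y along its length, z up. It starts with the hook side away from the robot, within 0.3 rad.
- basket_grip (a point): Centre of the basket's wooden grip, 162 mm above its base, over its centre: a flat-sided bar 22 mm thick (basket x), 64 mm long (y), 26 mm high (z). Take it from above with the fingers closing along the basket's x; the hook's top lies 31 mm below the grip's underside. Axes as the basket's.
- basket_hook (a point): Middle of the square tip (lowest face) of the hook's leg, (54.5, 0, 82) mm in the basket's frame. The leg points down, 22 mm wide (y), 5 mm thick (x 52 to 57 mm), 14 mm behind the strap's back face (x 38 mm). The bridge that joins them has its underside 32 mm and its top 36 mm above the tip. Axes as the basket's.
- cup_a: Pale cup, 51 mm wide, 56 mm high, about 0.1 kg, standing loose in the basket at its -y end. Origin: centre of its underside.
- cup_b: The same kind of cup, in the basket at its +y end. Origin: centre of its underside.
- rail: The drying line, fixed: a channel rail along its y, 450 mm clear between two grey housings 200 mm high, each 75 mm long, whose fronts are at x = -25 mm; drip tray 18 mm high in front. Origin: on the bench below the channel's middle; x away from the robot; yaw varies. Flat front face at x = -11 mm: a hung basket leans on it by up to 0.1 rad, its origin about 55 mm in front of the channel, 58 mm up.
- rail_lip (a point): Middle of the top edge of the anti-jump lip, 168 mm above the bench: a 4 mm thick wall (rail x = -11 to -7 mm) along the robot side of the 14 mm wide channel. The wall behind the channel (x = 7 to 11 mm) is 176 mm high. Axes as the rail's.
- rail_load (a point): Loading point (a small tab marks it on the rail's front face, 45 mm to the -y side of the rail's middle), mid-channel at the top of the steel carrier bar, 150 mm up. One pocket is cut through the bar, 25 mm long, its mouth bevelled 3 mm at both ends. The bar stops anywhere, braked: the pocket's centre is 10 to 90 mm from here towards the rail's +y and is not measured. Axes as the rail's.
- rail_floor (a point): Middle of the channel's floor, 140 mm above the bench, 10 mm below the carrier bar's top: a hook leg that is home in the pocket stands on this floor. Axes as the rail's.
- caddy: Bystander: a similar wire tray, 74 x 110 x 50 mm with a low bare rod bail (100 mm high), no hook and no wooden grip, holding a cork block and a pot. It and the basket may stand in either of two places at the robot's left. Origin: centre of its underside.
- bowl: Bystander: small pale bowl, 86 mm wide, 42 mm high, on the bench between robot and rail. Origin: centre of its underside.
- vase: Bystander: vase 84 mm wide, 135 mm high, beyond the rail. Origin: centre of its underside.
- jar: Bystander: white jar with black cap, 72 mm wide, 90 mm high, beyond the rail. Origin: centre of its underside.
- brush: Bystander: brush lying on the bench at the robot's right. Origin: underside.
- rib: Bystander: flat wooden rib 40 x 80 x 8 mm lying on the bench at the left, beyond the two trays. Origin: centre of its underside.
Mind the look-alikes: they are no part of the job. Leave any red look-alike of the basket alone. Leave any purple look-alike of the cup_a alone.

How it is judged (in metres and radians):
On the way, in this order (a step that is already met when the one before it is completed fails the run):
1. the basket is lifted so that its hook's tip is above the lip, over the rail (z of basket_hook in the frame of rail above 0.169 m and x of basket_hook in the frame of rail between -0.02 and 0.02 m and y of basket_hook in the frame of rail between -0.2 and 0.2 m), for 0.05 s.
2. the hook is lowered behind the lip and settled in the pocket, standing on the channel floor (z of basket_hook in the frame of rail below 0.1435 m and x of basket_hook in the frame of rail between -0.007 and 0.007 m), for 0.2 s.
At the end, for the whole second after the job is handed in: The hook's leg stands on the channel floor in the carrier bar's pocket, behind the lip (tip less than 3.5 mm above the floor, where the bar's top would be 10 mm); the basket hangs released and still, within 0.15 rad of upright and 0.2 rad of square to the rail, with both cups standing on its floor (all of step 2 and z of basket_hook in the frame of rail above 0.136 m and angle between basket's own z axis and vertical below 0.15 rad and angle between the x axis of basket and the x axis of rail, either way round below 0.2 rad and linear speed of basket below 0.02 m/s and angle between each of cup_a, cup_b's own z axis and vertical below 0.3 rad and z of each of cup_a, cup_b in the frame of basket below 0.012 m and distance between each of cup_a, cup_b and basket below 0.05 m); the robot touches nothing.
It fails at once if the basket is pressed or knocked against the drying line with more than 25 N (contact force between basket and rail above 25 N).
It fails at once if the basket is tipped by more than 0.5 rad (angle between basket's own z axis and vertical above 0.5 rad).
It fails at once if a bystander is moved by more than 20 mm (distance of any of caddy, bowl, vase, jar, brush, rib from where it was at the start of the episode above 0.02 m).
It also fails if it takes over 72 s, if anything falls off the work surface, if the arm or the gripper's body presses on something with over 40 N, if the wrist force passes 120 N, or if a joint passes its speed limit or range.

## Working session

There is one attempt and no reset: what is moved stays moved. The work goes in short steps, Python scripts to look and compute and a shell command to move; the robot and the scene stay as the last step left them, time stands still between calls to the robot, and variables do not carry over. Pictures are saved under pics/ and viewed, about 8 in all and at most 12, crops included, and the job is handed in when it is done.

```bash
mkdir -p pics; cat > h.py <<'E'
import numpy as np,cv2
from plant import ctrl
def save(cam,name,box=None,scale=1):
    im,d=ctrl.capture(cam)
    o=im if box is None else im[box[1]:box[3],box[0]:box[2]]
    o=cv2.resize(o,None,fx=scale,fy=scale,interpolation=cv2.INTER_CUBIC)
    cv2.imwrite('pics/'+name,o[:,:,::-1]); return im,d
def world(cam,u,v,z):
    m=ctrl.camera_model(cam);P=np.array(m['pose'])
    u,v,z=np.broadcast_arrays(u,v,z)
    p=np.stack([(u-m['cx'])/m['fx']*z,(v-m['cy'])/m['fy']*z,z],-1)
    return p@P[:3,:3].T+P[:3,3]
def plane(cam,u,v,h):
    m=ctrl.camera_model(cam);P=np.array(m['pose'])
    a=P[:3,:3]@np.array([(u-m['cx'])/m['fx'],(v-m['cy'])/m['fy'],1]);o=P[:3,3]
    return o+a*(h-o[2])/a[2]
E
python3 - <<'E'
from h import *
a,_=save('top','t1.png');b,_=save('side','s1.png')
np.set_printoptions(precision=1,suppress=True)
for c in('top','side'):
    print(c,np.array(ctrl.camera_model(c)['pose'])[:3].tolist())
    for n,h in(('basket_grip',162),('basket_hook',82),('rail_lip',168),('rail_load',150),('rail_floor',140),('rail',0),('basket',0),('caddy',0),('cup_a',10),('bowl',0)):
        for r in ctrl.pinpoint(c,n)[:3]:
            print(n,np.array(r['position']),round(r['confidence'],2),plane(c,*r['position'],h))
s=ctrl.read_state();print(s['orientation'],s['wrist_force'])
E
```

```text
top [[0.024401250816610723, -0.9963224379404961, 0.08213512412415817, 446.1826277419148], [-0.9996494060907098, -0.025162183412429755, -0.008241931109269178, 50.707657080532044], [0.010278319953939418, -0.08190521462169092, -0.9965871221106054, 1035.927701744358]]
basket_grip [129.1 333.1] 0.89 [243.  365.4 162. ]
basket_grip [151.1 178. ] 0.62 [580.3 335.6 162. ]
basket_hook [159.8 329.1] 0.78 [235.2 323.   82. ]
basket_hook [157.5 160.3] 0.65 [636.4 348.4  82. ]
rail_lip [361.1 156.1] 0.77 [ 640.7 -129.4  168. ]
rail_lip [159.7 160.3] 0.58 [619.4 316.8 168. ]
rail_load [379.1 150.2] 0.82 [ 659.5 -174.   150. ]
rail_floor [357.4 152. ] 0.57 [ 656.3 -126.6  140. ]
rail_floor [327.9 117. ] 0.41 [736.7 -57.5 140. ]
rail [349.4 169. ] 0.66 [ 642.9 -133.5    0. ]
rail [154.7 176.6] 0.37 [609.1 379.2   0. ]
basket [172.1 189.5] 0.88 [576.2 332.    0. ]
basket [152.5 317.9] 0.75 [244.6 366.3   0. ]
caddy [187.  251.4] 0.87 [415.6 285.9   0. ]
cup_a [223.6 202. ] 0.9 [545.7 194.4  10. ]
cup_a [164.5 188.7] 0.81 [576.5 349.   10. ]
cup_a [179.8 183.5] 0.56 [591.1 310.   10. ]
bowl [316.8 262
[... 620 characters left out ...]
 [426.9 416.5 168. ]
rail_load [229.1 152.6] 0.7 [ 653.9 -174.2  150. ]
rail_floor [228.  168.1] 0.83 [ 648.2 -115.6  140. ]
rail_floor [230.8 153.6] 0.49 [ 651.5 -185.7  140. ]
rail [231.4 211.4] 0.56 [ 644.8 -115.8   -0. ]
rail [313.6 337.8] 0.34 [414.1 286.9  -0. ]
basket [403.1 381.1] 0.93 [241.6 373.4   0. ]
basket [228.2 349.2] 0.68 [585.2 331.1  -0. ]
caddy [310.8 336.3] 0.75 [420.  283.6  -0. ]
caddy [224.5 293.9] 0.21 [616.2 183.5   0. ]
cup_a [232.4 356.3] 0.82 [572.9 354.5  10. ]
cup_a [252.4 301.6] 0.78 [550.  209.4  10. ]
cup_a [227.3 337.9] 0.6 [589.7 311.3  10. ]
bowl [324.9 229.3] 0.97 [391.9 -64.4   0. ]
[[-1.  -0.   0.2]
 [-0.2 -0.  -1. ]
 [ 0.  -1.   0. ]] [ 1.1  0.3 -0. ]
```

View pics/t1.png

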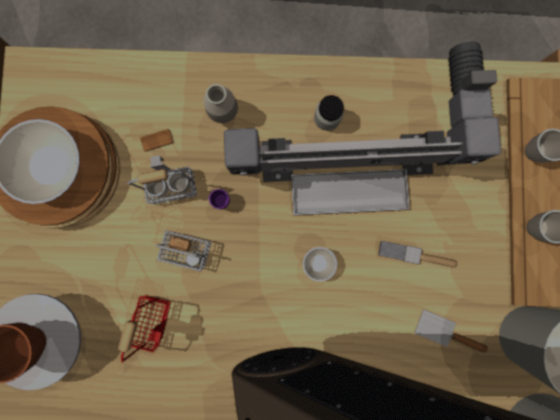

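View pics/s1.png

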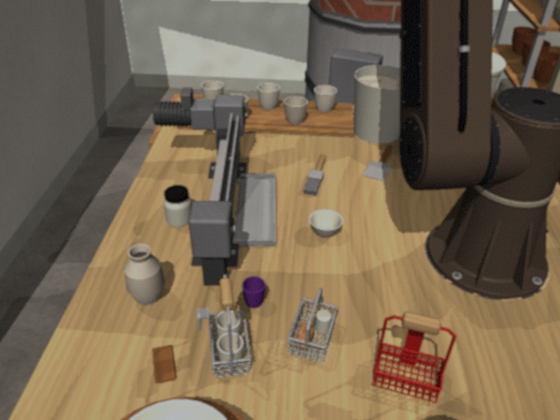

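Candidates: the grey wire basket with wooden grip and two cups is at top (170,185) and side (228,335). The red look-alike is at (148,322), the caddy at (187,250) and a purple cup at (220,199). I choose the grey basket and will check it in a close crop while measuring it and the rail.

```bash
python3 - <<'E'
from h import *
np.set_printoptions(precision=1,suppress=True)
V,U=np.mgrid[0:420,0:560]
A=[]
C=[]
for c in('top','side'):
    im,d=ctrl.capture(c)
    W=world(c,U,V,d);ok=d>0
    def sel(x0,x1,y0,y1,z0,z1):
        m=ok&(W[...,0]>x0)&(W[...,0]<x1)&(W[...,1]>y0)&(W[...,1]<y1)&(W[...,2]>z0)&(W[...,2]<z1);return W[m]
    box=(100,120,260,240) if c=='top' else (150,260,310,380)
    C.append(cv2.resize(im[box[1]:box[3],box[0]:box[2]],None,fx=4,fy=4,interpolation=cv2.INTER_CUBIC)[:,:400+240])
    p=sel(540,625,285,385,150,185); print(c,'grip',len(p),np.median(p,0),p[:,2].max())
    q=p[:,:2]-p[:,:2].mean(0);w,v=np.linalg.eigh(q.T@q);print(' ext',np.sqrt(w/len(p)),v[:,1],'yaw(y axis)',np.degrees(np.arctan(-v[0,1]/v[1,1])), (p.min(0)+p.max(0))/2)
    # rail
    # front lip / back wall: height profile across x at several y
    for y0 in(-290,-230,-170,-110,-50,10):
        s=sel(580,720,y0,y0+20,120,230)
        r=[]
        for x in range(610,690,4):
            k=s[(s[:,0]>=x)&(s[:,0]<x+4)]
            r.append(int(np.median(k[:,2])) if len(k) else 0)
        print(c,y0,r)
    for n,(a,b) in(('hR',(-420,-300)),('hL',(60,180))):
        s=sel(580,720,a,b,190,212)
        if len(s): 
            s=s[:,:2].astype(np.float32);print(c,n,np.percentile(s,[2,98],axis=0).ravel(),cv2.minAreaRect(s))
cv2.imwrite('pics/c1.png',np.hstack(C)[:, :,::-1][:, :].copy() if 0 else cv2.resize(np.hstack(C),(800,300))[:,:,::-1])
E
```

```text
top grip 368 [580.7 328.9 173. ] 178.80936455804533
 ext [ 6.2 22.5] [-0.2  1. ] yaw(y axis) 12.904573689761808 [582.2 334.4 166.5]
top -290 [0, 0, 0, 0, 0, 0, 0, 0, 0, 149, 166, 0, 148, 149, 170, 175, 0, 0, 120, 120]
top -230 [0, 0, 0, 0, 0, 0, 0, 0, 150, 166, 149, 149, 149, 171, 175, 0, 0, 121, 121, 121]
top -170 [0, 0, 0, 0, 0, 0, 127, 150, 167, 141, 139, 147, 174, 0, 0, 0, 121, 121, 120, 120]
top -110 [0, 0, 0, 0, 0, 166, 149, 166, 149, 149, 158, 174, 0, 0, 0, 120, 120, 120, 120, 0]
top -50 [0, 0, 0, 0, 168, 151, 166, 148, 148, 159, 175, 0, 0, 0, 120, 120, 120, 121, 0, 0]
top 10 [0, 0, 0, 151, 154, 165, 148, 150, 158, 175, 0, 0, 120, 121, 120, 121, 120, 0, 0, 0]
top hR [ 644.5 -418.1  718.5 -350.9] ((680.9464721679688, -383.91326904296875), (78.27340698242188, 72.19656372070312), 0.410076767206192)
top hL [605.2  98.3 685.5 169.6] ((646.370361328125, 134.68321228027344), (85.4488754272461, 75.02871704101562), 4.401634216308594)
side grip 429 [578.8 344.9 172.6] 177.62092119752526
 ext [ 5.9 22.9] [-0.2  1. ] yaw(y axis) 12.927365360158491 [581.1 334.9 164.8]
side -290 [0, 0, 0, 0, 0, 0, 0, 0, 168, 161, 165, 150, 149, 150, 174, 0, 136, 130, 121, 124]
side -230 [0, 0, 0, 0, 0, 0, 0, 167, 142, 150, 149, 149, 162, 172, 0, 0, 120, 121, 120, 120]
side -170 [0, 0, 0, 0, 0, 0, 131, 168, 0, 139, 138, 168, 176, 0, 0, 0, 120, 120, 120, 0]
side -110 [0, 0, 0, 0, 0, 139, 167, 150, 149, 149, 165, 176, 0, 0, 120, 120, 121, 122, 121, 0]
side -50 [0, 0, 0, 0, 148, 167, 149, 148, 149, 171, 174, 0, 0, 122, 120, 120, 120, 0, 0, 0]
side 10 [0, 0, 0, 158, 167, 149, 149, 149, 170, 173, 0, 0, 0, 0, 0, 0, 0, 0, 0, 0]
side hR [ 642.1 -415.4  718.7 -347.9] ((681.1448974609375, -381.8426513671875), (79.94583892822266, 72.61832427978516), 2.803889274597168)
side hL [603.4 102.4 683.8 173.3] ((644.4400024414062, 136.64077758789062), (85.18269348144531, 76.66545104980469), 6.083849906921387)
```

View pics/c1.png

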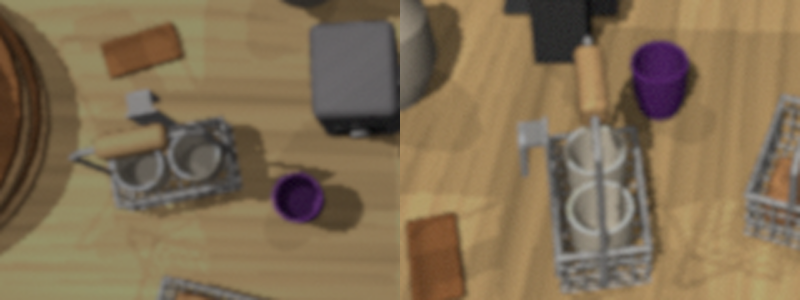

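The crop confirms the grey basket: wooden grip, hook plate on its far side, two pale cups. The purple cup, the caddy and the red basket stay alone. Next is the refined rail fit. The depth seems to show the pocket (channel floor at about 140 mm near y = -160).

```bash
cat >> h.py <<'E'
def go(tx,ty,tz,yaw):
    "shares to bring TCP to tx,ty,tz with jaw axis (tool z) along world angle yaw (deg, mod 180)"
    s=ctrl.read_state();R=np.array(s['orientation']);p=np.array(s['tcp_pos'])
    cur=np.degrees(np.arctan2(R[1,2],R[0,2]))
    d=(yaw-cur+90)%180-90
    sh=R.T@(np.array([tx,ty,tz])-p)/200
    print('t',round(s['time'],2),'tcp',p.round(1),'jaw',round(cur,2),'W',round(s['gripper_width'],1),'F',np.array(s['wrist_force']).round(1),'M',np.array(s['moment']).round(2),'j6',round(s['joint_pos'][5],1))
    print('shift',sh.round(3),'turn',round(-d/180*(1 if R[2,1]<0 else -1),4))
E
python3 - <<'E'
from h import *
np.set_printoptions(precision=1,suppress=True)
V,U=np.mgrid[0:420,0:560]
for c in('top','side'):
    im,d=ctrl.capture(c);W=world(c,U,V,d)
    m=(d>0)&(abs(W[...,0]-655)<60)&(W[...,1]>-330)&(W[...,1]<80)&(W[...,2]>125)&(W[...,2]<182);w=W[m]
    def fit(lo,hi):
        s=w[(w[:,2]>lo)&(w[:,2]<hi)]
        k=np.ones(len(s),bool)
        for _ in range(8):
            a=np.polyfit(s[k,1],s[k,0],1);r=s[:,0]-np.polyval(a,s[:,1]);k=abs(r)<6
        return a,k.sum()
    for nm,lo,hi in(('lip',163,170),('back',173,180)):
        a,n=fit(lo,hi);print(c,nm,'yaw',-np.degrees(np.arctan(a[0])),'x at y=-124',np.polyval(a,-124),n)
    a,_=fit(173,180);e=w[:,0]-np.polyval(a,w[:,1]); ch=w[(e<-4)&(e>-15)]
    print([(y,round(float(np.median(k[:,2])))) for y in range(-200,-60,3) if len(k:=ch[(ch[:,1]>=y)&(ch[:,1]<y+3)])])
go(582,334.6,231,12.9)
E
```

```text
top lip yaw 4.295180704481674 x at y=-124 638.3056376700956 420
top back yaw 4.317941958703956 x at y=-124 656.7794206494127 355
[(-200, 150), (-197, 149), (-194, 150), (-191, 147), (-188, 149), (-185, 148), (-182, 150), (-179, 149), (-176, 150), (-173, 143), (-170, 139), (-167, 139), (-164, 139), (-161, 139), (-158, 141), (-155, 139), (-152, 141), (-149, 146), (-146, 149), (-143, 149), (-140, 150), (-137, 149), (-134, 148), (-131, 150), (-128, 150), (-125, 149), (-122, 149), (-119, 148), (-116, 149), (-113, 150), (-110, 151), (-107, 149), (-104, 150), (-101, 149), (-98, 148), (-95, 148), (-92, 150), (-89, 149), (-86, 148), (-83, 150), (-80, 150), (-77, 150), (-74, 150), (-71, 149), (-68, 151), (-65, 148), (-62, 147)]
side lip yaw 4.2954507283844405 x at y=-124 636.6403123912748 168
side back yaw 4.274027399241454 x at y=-124 655.1817522892122 135
[(-200, 149), (-197, 150), (-191, 149), (-188, 151), (-185, 149), (-182, 148), (-179, 148), (-176, 145), (-173, 146), (-170, 142), (-167, 138), (-164, 140), (-149, 148), (-146, 149), (-143, 150), (-140, 148), (-137, 149), (-134, 147), (-131, 148), (-128, 150), (-125, 151), (-122, 148), (-119, 150), (-116, 147), (-113, 150), (-110, 148), (-107, 148), (-104, 149), (-101, 149), (-98, 149), (-95, 149), (-92, 149), (-89, 149), (-86, 151), (-83, 149), (-80, 151), (-77, 150), (-74, 149), (-71, 148), (-65, 150), (-62, 149)]
t 1.3 tcp [ 150.  -632.5  231.3] jaw -76.66 W 85.7 F [ 0.6  0.5 -0.1] M [-0.1 -0.  -0. ] j6 -2.7
shift [-3.2  0.  -4.2] turn -0.4976
```

```bash
python3 -m creep '[[[-0.96,0,-0.8],-0.4976,1],[[-0.96,0,-0.8],-0.4976,1],[[-0.96,0,-0.8],-0.4976,1],[[-0.96,0,-0.8],-0.4976,1],[[-0.96,0,-0.8],-0.4976,1],[[-0.96,0,-0.8],-0.4976,1],[[-0.96,0,-0.8],-0.4976,1],[[-0.96,0,-0.8],-0.4976,1],[[-0.96,0,-0.8],-0.4976,1],[[-0.96,0,-0.8],-0.4976,1],[[-0.96,0,-0.8],-0.4976,1],[[-0.96,0,-0.8],-0.4976,1],[[-0.96,0,-0.8],-0.4976,1],[[-0.96,0,-0.8],-0.4976,1]]' 60
python3 - <<'E'
from h import *
go(440,-290,231,12.9)
E
```

```text
time: 2.47
tcp_pos: [299.9, -432.5, 231.4]
orientation: [[0.227, 0.0, 0.974], [-0.974, -0.0, 0.227], [0.0, -1.0, 0.0]]
wrist_force: [0.4, 0.1, -0.4]
gripper_width: 85.4
t 2.47 tcp [ 299.9 -432.5  231.4] jaw 13.11 W 85.4 F [ 0.4  0.1 -0.4] M [ 0.02 -0.04  0.03] j6 -71.7
shift [-0.535  0.002  0.844] turn 0.0011
```

```bash
python3 -m creep '[[[-0.9,0,0.95],0,1],[[-0.9,0,0.95],0,1],[[-0.9,0,0.95],0,1],[[-0.9,0,0.95],0,1],[[-0.9,0,0.95],0,1],[[-0.9,0,0.95],0,1],[[-0.9,0,0.95],0,1]]' >/dev/null
python3 -m creep '[[[-1,0,0.45],0,1],[[-1,0,0.45],0,1],[[-1,0,0.45],0,1],[[-1,0,0.45],0,1],[[-1,0,0.45],0,1],[[-1,0,0.45],0,1]]' >/dev/null
python3 -m creep '[[[-1,0,0.45],0,1],[[-1,0,0.45],0,1],[[-1,0,0.45],0,1],[[-1,0,0.45],0,1],[[-1,0,0.45],0,1],[[-1,0,0.45],0,1]]' >/dev/null
python3 - <<'E'
from h import *
go(581.7,334.6,231,12.9)
E
```

```text
t 4.05 tcp [532.  220.4 231.4] jaw 12.88 W 85.3 F [-0.7  0.6 -1.1] M [-0.    0.04 -0.01] j6 6.5
shift [-0.501  0.003  0.369] turn -0.0001
```

```bash
python3 -m creep '[[[-0.5,0,0.37],0,1],[[-0.5,0,0.37],0,1],[[-0.5,0,0.37],0,1],[[-0.5,0,0.37],0,1],[[-0.5,0,0.37],0,1],[[-0.5,0,0.37],0,1]]' 
python3 -m creep '[[[0,0.2,0],0,1],[[0,0.3,0],0,1],[[0,0.4,0],0,1],[[0,0.45,0],0,1],[[0,0.45,0],0,1],[[0,0.45,0],0,1]]'
python3 - <<'E'
from h import *
save('side','g.png',(140,190,340,390),3);go(581.7,334.6,141,12.9)
E
```

```text
time: 4.55
tcp_pos: [580.4, 328.9, 230.8]
orientation: [[0.222, -0.001, 0.975], [-0.975, -0.001, 0.222], [0.001, -1.0, -0.001]]
wrist_force: [0.4, -0.2, -0.5]
gripper_width: 85.6
time: 5.05
tcp_pos: [580.9, 328.7, 141.8]
orientation: [[0.222, -0.0, 0.975], [-0.975, -0.0, 0.222], [0.0, -1.0, -0.0]]
wrist_force: [-0.1, 0.3, 1.0]
gripper_width: 85.5
t 5.1 tcp [581.3 329.2 142.5] jaw 12.85 W 85.3 F [-0.3 -0.2  1.1] M [-0.03 -0.03  0.03] j6 14.1
shift [-0.026  0.008  0.008] turn -0.0003
```

View pics/g.png

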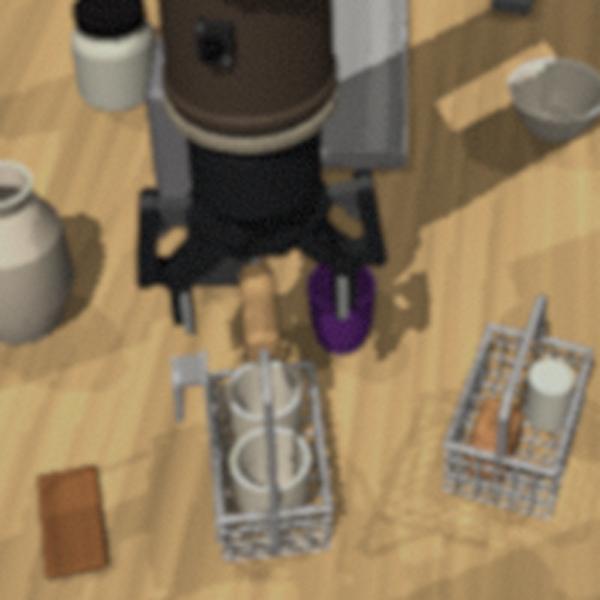

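Both fingers straddle the wooden grip, with tips at (185,315) and (343,290) and the grip at about (260,310). I'll correct 5 mm along it and close.

```bash
python3 -m creep '[[[-0.026,0,0],0,1],[[-0.026,0,0],0,0.5],[[-0.026,0,0],0,0],[[-0.026,0,0],0,0],[[-0.026,0,0],0,0],[[-0.026,0,0],0,0],[[-0.026,0,0],0,0],[[-0.026,0,0],0,0],[[-0.026,0,0],0,0],[[-0.026,0,0],0,0],[[-0.026,0,0],0,0],[[-0.026,0,0],0,0]]' 60
python3 -m creep '[[[0,-0.02,0],0,0],[[0,-0.05,0],0,0],[[0,-0.1,0],0,0],[[0,-0.2,0],0,0],[[0,-0.3,0],0,0],[[0,-0.4,0],0,0],[[0,-0.5,0],0,0],[[0,-0.55,0],0,0],[[0,-0.6,0],0,0],[[0,-0.6,0],0,0],[[0,-0.6,0],0,0]]'
python3 - <<'E'
from h import *
np.set_printoptions(precision=1,suppress=True)
save('side','l.png',(140,190,340,390),3);go(480,0,262,12.9)
E
```

```text
time: 6.1
tcp_pos: [579.8, 334.7, 141.4]
orientation: [[0.223, 0.0, 0.975], [-0.975, 0.0, 0.223], [-0.0, -1.0, 0.0]]
wrist_force: [2.6, 1.6, 1.1]
gripper_width: 21.4
time: 7.02
tcp_pos: [579.5, 334.5, 261.1]
orientation: [[0.223, -0.0, 0.975], [-0.975, -0.0, 0.223], [0.0, -1.0, -0.0]]
wrist_force: [-0.4, -1.0, -5.0]
gripper_width: 21.1
t 7.07 tcp [579.2 334.3 260.4] jaw 12.91 W 21.2 F [-0.2 -0.  -5.9] M [ 0.   0.1 -0. ] j6 14.5
shift [ 1.5 -0.  -0.9] turn 0.0
```

View pics/l.png

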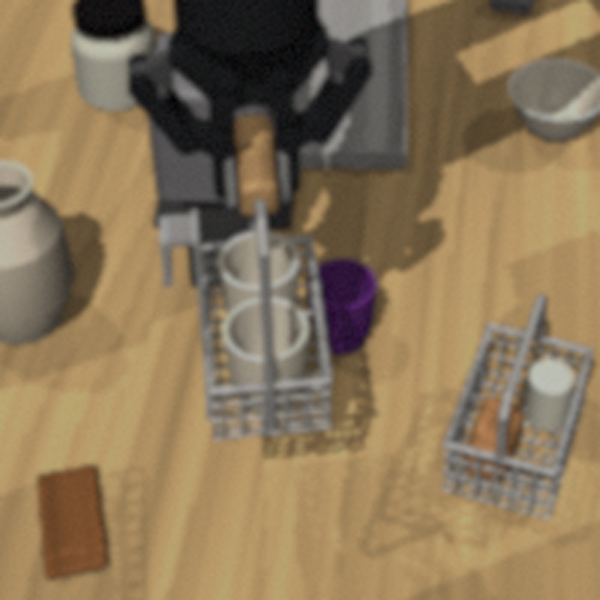

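Gripped (21 mm) and lifted upright with both cups inside; the hook is at about (180,245). Now I carry it in front of the left housing.

```bash
python3 -m creep '[[[0.05,0,-0.04],0,0],[[0.12,0,-0.1],0,0],[[0.2,0,-0.17],0,0],[[0.3,0,-0.25],0,0],[[0.4,0,-0.33],0,0],[[0.5,0,-0.41],0,0],[[0.6,0,-0.5],0,0],[[0.6,0,-0.5],0,0]]' >/dev/null
python3 -m creep '[[[0.06,0,-0.02],0,0],[[0.16,0,-0.05],0,0],[[0.28,0,-0.08],0,0],[[0.4,0,-0.12],0,0],[[0.52,0,-0.16],0,0],[[0.64,0,-0.2],0,0],[[0.76,0,-0.23],0,0],[[0.85,0,-0.26],0,0],[[0.91,0,-0.28],0,0],[[0.91,0,-0.28],0,0]]'
python3 -m creep '[[[0.06,0,-0.01],0.01,0],[[0.16,0,-0.02],0.02,0],[[0.28,0,-0.04],0.03,0],[[0.4,0,-0.05],0.04,0],[[0.52,0,-0.07],0.048,0],[[0.64,0,-0.08],0.048,0],[[0.74,0,-0.1],0.048,0],[[0.81,0,-0.11],0.048,0],[[0.84,0,-0.115],0.048,0],[[0.84,0,-0.115],0.048,0],[[0.84,0,-0.115],0.048,0],[[0.84,0,-0.115],0.048,0]]'
python3 - <<'E'
from h import *
np.set_printoptions(precision=1,suppress=True)
V,U=np.mgrid[0:420,0:560]
p=np.array(ctrl.read_state()['tcp_pos'])
for c in('top','side'):
    im,d=save(c,'h_%s.png'%c,(220,100,460,280) if c=='top' else (140,60,340,260),3)
    W=world(c,U,V,d)
    t=p+[54.3-8,4,-141.4+118]   # bridge-top centre expected (rail jaw 4.3)
    m=(d>0)&(abs(W[...,0]-t[0])<26)&(abs(W[...,1]-t[1])<25)&(W[...,2]>t[2]-8)&(W[...,2]<t[2]+8)
    w=W[m];print(c,'expect bridge top',t,'seen',len(w),np.median(w,0) if len(w) else '',np.percentile(w,[3,97],axis=0) if len(w) else '')
    for r in ctrl.pinpoint(c,'basket_hook')[:2]: print(r['confidence'],plane(c,*r['position'],p[2]-59.4),'expect',p+[54.3,4.1,-59.4])
go(595.2,-165.1,260,4.3)
E
```

```text
time: 8.57
tcp_pos: [494.6, 3.0, 260.6]
orientation: [[0.222, -0.001, 0.975], [-0.975, -0.001, 0.222], [0.0, -1.0, -0.001]]
wrist_force: [0.5, -0.7, -5.1]
gripper_width: 21.3
time: 9.57
tcp_pos: [510.0, -162.5, 261.2]
orientation: [[0.075, -0.0, 0.997], [-0.997, 0.0, 0.075], [-0.001, -1.0, -0.0]]
wrist_force: [0.8, 0.2, -5.6]
gripper_width: 21.3
top expect bridge top [ 556.3 -158.5  237.8] seen 103 [ 554.3 -159.6  237.6] [[ 544.2 -168.6  232.2]
 [ 566.7 -150.2  240.3]]
0.83 [258.2 289.  201.8] expect [ 564.3 -158.4  201.8]
0.7 [ 563.8 -158.9  201.8] expect [ 564.3 -158.4  201.8]
side expect bridge top [ 556.3 -158.5  237.8] seen 57 [ 554.8 -157.8  236.7] [[ 544.2 -177.   231.5]
 [ 564.1 -146.2  240.1]]
0.86 [263.5 415.4 201.8] expect [ 564.3 -158.4  201.8]
0.78 [ 559.1 -170.2  201.8] expect [ 564.3 -158.4  201.8]
t 9.77 tcp [ 510.1 -162.8  261.4] jaw 4.32 W 21.5 F [-0.3 -0.4 -5.5] M [ 0.1 -0.   0. ] j6 -25.3
shift [0.  0.  0.4] turn 0.0001
```

View pics/h_side.png

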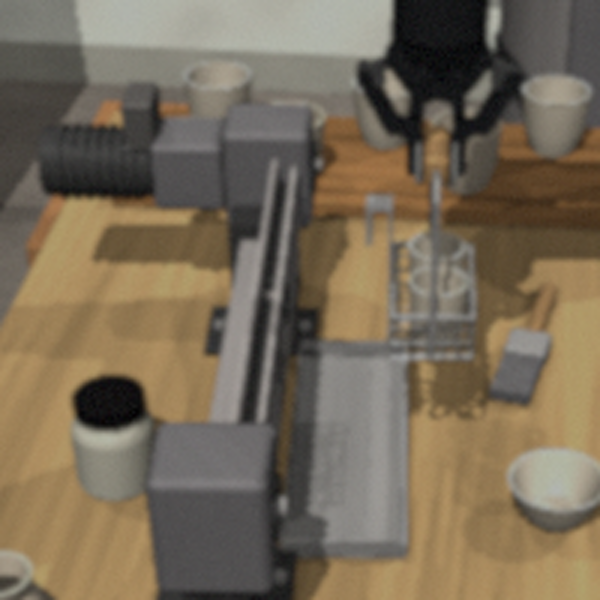

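```bash
python3 -m creep '[[[0.01,0,0.05],0,0],[[0.02,0,0.12],0,0],[[0.02,0,0.2],0,0],[[0.03,0,0.28],0,0],[[0.04,0,0.36],0,0],[[0.044,0,0.41],0,0],[[0.044,0,0.428],0,0],[[0.044,0,0.428],0,0],[[0.044,0.03,0.428],0,0],[[0.044,0.06,0.428],0,0],[[0.044,0.09,0.428],0,0],[[0.044,0.11,0.428],0,0],[[0.044,0.12,0.428],0,0],[[0.044,0.12,0.428],0,0],[[0.044,0.12,0.428],0,0],[[0.044,0.12,0.428],0,0]]'
python3 - <<'E'
from h import *
np.set_printoptions(precision=4,suppress=True)
V,U=np.mgrid[0:420,0:560]
p=np.array(ctrl.read_state()['tcp_pos'])
I=[]
for c in('top','side'):
    im,d=ctrl.capture(c)
    b=(310,100,410,200) if c=='top' else (180,100,280,200)
    I.append(cv2.resize(im[b[1]:b[3],b[0]:b[2]],(400,400),interpolation=cv2.INTER_CUBIC))
    W=world(c,U,V,d);t=p+[47.3,3.6,-23.4]
    m=(d>0)&(abs(W[...,0]-t[0])<25)&(abs(W[...,1]-t[1])<25)&(abs(W[...,2]-t[2])<7)
    w=W[m];print(c,'bridge expect',t.round(1),len(w),np.median(w,0).round(1),np.percentile(w,[3,97],axis=0).round(1).tolist())
cv2.imwrite('pics/o.png',np.hstack(I)[:,:,::-1])
go(596,-165.1,222,4.3)
E
```

```text
time: 11.1
tcp_pos: [596.3, -166.0, 237.6]
orientation: [[0.074, 0.0, 0.997], [-0.997, -0.0, 0.074], [0.0, -1.0, 0.0]]
wrist_force: [0.6, 0.5, -5.3]
gripper_width: 21.2
top bridge expect [ 643.6 -162.4  214.2] 89 [ 640.5 -162.2  213.7] [[630.7, -170.6, 208.2], [651.5, -153.4, 216.6]]
side bridge expect [ 643.6 -162.4  214.2] 57 [ 639.  -164.1  213.2] [[629.0, -179.0, 208.7], [650.6, -151.5, 215.7]]
t 11.2 tcp [ 596.3 -166.   237.6] jaw 4.26 W 21.1 F [-0.1 -0.1 -4.9] M [ 0.04 -0.    0.05] j6 -22.6
shift [-0.005  0.078 -0.001] turn -0.0002
```

View pics/o.png

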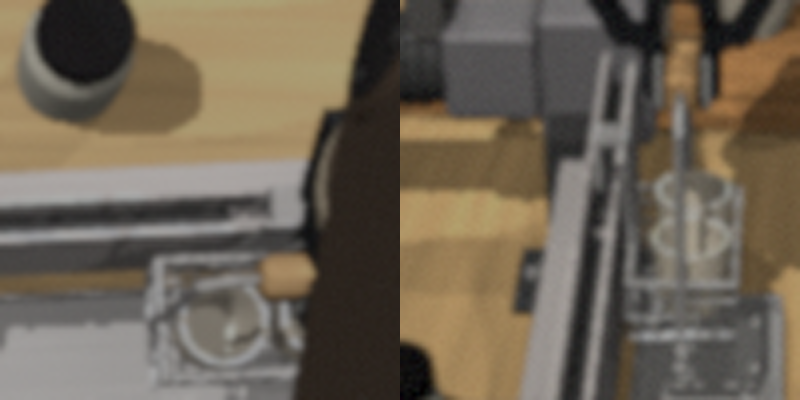

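The hook hangs over the channel: top view at (285,205) in the left panel, side view at (605,130) in the right, square to the rail with cups standing. Now I lower it in small steps.

```bash
python3 -m creep '[[[0,0.015,0],0,0],[[0,0.03,0],0,0],[[0,0.045,0],0,0],[[0,0.06,0],0,0],[[0,0.075,0],0,0],[[0,0.09,0],0,0],[[0,0.09,0],0,0],[[0,0.09,0],0,0]]'
python3 -m creep '[[[0,0.01,0],0,0],[[0,0.02,0],0,0],[[0,0.03,0],0,0],[[0,0.035,0],0,0],[[0,0.035,0],0,0],[[0,0.035,0],0,0]]'
python3 - <<'E'
from h import *
go(596,-165.1,209.4,4.3)
E
```

```text
time: 11.87
tcp_pos: [596.0, -165.9, 219.1]
orientation: [[0.074, -0.0, 0.997], [-0.997, 0.0, 0.074], [-0.0, -1.0, -0.0]]
wrist_force: [-0.2, 0.2, -5.6]
gripper_width: 21.2
time: 12.37
tcp_pos: [596.1, -165.9, 212.2]
orientation: [[0.074, -0.0, 0.997], [-0.997, 0.0, 0.074], [-0.0, -1.0, -0.0]]
wrist_force: [-0.0, -0.4, -5.6]
gripper_width: 21.4
t 12.37 tcp [ 596.1 -165.9  212.2] jaw 4.26 W 21.4 F [-0.  -0.4 -5.6] M [ 0.05  0.01 -0.01] j6 -22.6
shift [-0.004  0.014 -0.   ] turn -0.0002
```

```bash
for i in 1; do python3 -m creep '[[[0,0.005,0],0,0],[[0,0.01,0],0,0],[[0,0.01,0],0,0],[[0,0.01,0],0,0]]'; done
python3 -m creep '[[[0,0.005,0],0,0],[[0,0.01,0],0,0],[[0,0.01,0],0,0],[[0,0.01,0],0,0]]'
```

```text
time: 12.7
tcp_pos: [596.1, -165.9, 210.2]
orientation: [[0.074, -0.0, 0.997], [-0.997, 0.0, 0.074], [-0.0, -1.0, -0.0]]
wrist_force: [-0.6, -0.0, -5.0]
gripper_width: 21.0
time: 13.03
tcp_pos: [596.2, -166.0, 208.5]
orientation: [[0.074, 0.0, 0.997], [-0.997, -0.0, 0.074], [0.0, -1.0, 0.0]]
wrist_force: [-1.7, -0.4, -2.2]
gripper_width: 21.1
```

Contact at about bar-top height (3.4 N). I'll feel towards +y.

```bash
for i in 1 2 3 4; do echo; done >/dev/null
python3 -m creep '[[[-0.003,0,0],0,0],[[-0.006,0,0],0,0],[[-0.006,0,0],0,0]]' | grep -v ori
python3 -m creep '[[[-0.003,0,0],0,0],[[-0.006,0,0],0,0],[[-0.006,0,0],0,0]]' | grep -v ori
python3 -m creep '[[[-0.003,0,0],0,0],[[-0.006,0,0],0,0],[[-0.006,0,0],0,0]]' | grep -v ori
```

```text
time: 13.28
tcp_pos: [596.0, -164.6, 208.3]
wrist_force: [0.9, 0.4, -4.9]
gripper_width: 21.2
time: 13.53
tcp_pos: [595.8, -163.3, 208.1]
wrist_force: [-0.6, 0.4, -5.3]
gripper_width: 21.1
time: 13.78
tcp_pos: [595.8, -162.2, 208.3]
wrist_force: [0.4, 0.5, -6.0]
gripper_width: 21.2
```

```bash
python3 -m creep '[[[0,0.004,0],0,0],[[0,0.008,0],0,0],[[0,0.008,0],0,0]]' | grep -v ori
python3 -m creep '[[[0,0.004,0],0,0],[[0,0.008,0],0,0],[[0,0.008,0],0,0]]' | grep -v ori
```

```text
time: 14.03
tcp_pos: [595.8, -162.3, 206.5]
wrist_force: [0.3, 0.3, -5.3]
gripper_width: 21.3
time: 14.28
tcp_pos: [595.9, -162.2, 204.9]
wrist_force: [0.6, 1.7, -4.9]
gripper_width: 21.2
```

```bash
python3 -m creep '[[[-0.003,0.004,0],0,0],[[-0.003,0.008,0],0,0],[[-0.003,0.008,0],0,0]]' | grep -v ori
python3 -m creep '[[[0,0.004,0],0,0],[[0,0.008,0],0,0],[[0,0.008,0],0,0]]' | grep -v ori
python3 -m creep '[[[0,0.004,0],0,0],[[0,0.008,0],0,0],[[0,0.008,0],0,0]]' | grep -v ori
```

```text
time: 14.53
tcp_pos: [595.7, -161.7, 203.2]
wrist_force: [-0.6, -0.1, -5.5]
gripper_width: 21.3
time: 14.78
tcp_pos: [595.7, -161.8, 201.7]
wrist_force: [-0.2, -0.7, -4.5]
gripper_width: 21.8
time: 15.03
tcp_pos: [595.8, -161.7, 200.1]
wrist_force: [0.2, -0.0, -5.3]
gripper_width: 21.1
```

```bash
python3 -m creep '[[[0,0.003,0],0,0],[[0,0.006,0],0,0],[[0,0.006,0],0,0],[[0,0.006,0],0,0]]' | grep -v ori
python3 -m creep '[[[0,0.003,0],0,0],[[0,0.005,0],0,0],[[0,0.005,0],0,0],[[0,0.005,0],0,0]]' | grep -v ori
```

```text
time: 15.37
tcp_pos: [595.8, -161.7, 199.1]
wrist_force: [0.1, 0.4, -4.6]
gripper_width: 21.2
time: 15.7
tcp_pos: [595.8, -161.8, 198.7]
wrist_force: [-3.4, 0.1, 4.7]
gripper_width: 21.6
```

Home: tip at about 139 mm with the load taken up. I'll ease off, then open slowly so the basket leans gently.

```bash
python3 -m creep '[[[0,-0.002,0],0,0],[[0,-0.003,0],0,0],[[0,-0.003,0],0,0.2],[[0,-0.003,0],0,0.26],[[0,-0.003,0],0,0.27],[[0,-0.003,0],0,0.28],[[0,-0.003,0],0,0.29],[[0,-0.003,0],0,0.3],[[0,-0.003,0],0,0.31],[[0,-0.003,0],0,0.32],[[0,-0.003,0],0,0.33],[[0,-0.003,0],0,0.34],[[0,-0.003,0],0,0.36],[[0,-0.003,0],0,0.38],[[0,-0.003,0],0,0.4],[[0,-0.003,0],0,0.42],[[0,-0.003,0],0,0.44],[[0,-0.003,0],0,0.46],[[0,-0.003,0],0,0.48],[[0,-0.003,0],0,0.5]]' 20 | grep -v ori
python3 - <<'E'
from h import *
np.set_printoptions(precision=1,suppress=True)
V,U=np.mgrid[0:420,0:560]
p=np.array(ctrl.read_state()['tcp_pos']);I=[]
for c in('top','side'):
    im,d=ctrl.capture(c)
    b=(310,100,410,200) if c=='top' else (180,100,280,200)
    I.append(cv2.resize(im[b[1]:b[3],b[0]:b[2]],(400,400),interpolation=cv2.INTER_CUBIC))
cv2.imwrite('pics/r.png',np.hstack(I)[:,:,::-1]);go(596,-162,198,4.3)
E
```

```text
time: 17.37
tcp_pos: [595.9, -161.8, 198.8]
wrist_force: [-0.0, 0.4, 0.5]
gripper_width: 42.6
t 17.47 tcp [ 595.9 -161.8  198.8] jaw 4.26 W 42.8 F [-0.1 -1.4 -0.2] M [ 0. -0. -0.] j6 -22.3
shift [0. 0. 0.] turn -0.0002
```

View pics/r.png

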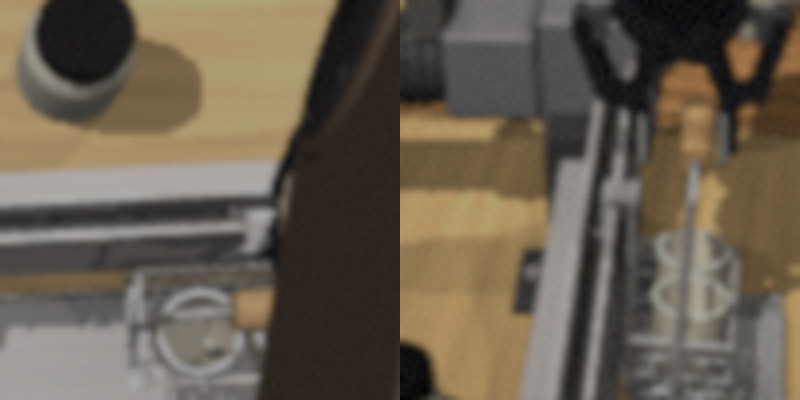

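Hanging with the bridge over the lip, (620,190) in the side panel, and the grip slightly robot-wards. Open fully, centre, and rise away.

```bash
python3 -m creep '[[[0,0,-0.01],0,0.7],[[0,0,-0.025],0,0.9],[[0,0,-0.025],0,1],[[0,0,-0.025],0,1],[[0,0,-0.025],0,1],[[0,0,-0.025],0,1],[[0,-0.05,-0.025],0,1],[[0,-0.1,-0.025],0,1],[[0,-0.2,-0.025],0,1],[[0,-0.35,-0.025],0,1],[[0,-0.5,-0.025],0,1],[[0,-0.6,-0.025],0,1],[[0,-0.6,-0.2],0,1],[[0,-0.6,-0.4],0,1],[[0,-0.6,-0.6],0,1],[[0,-0.6,-0.6],0,1],[[0,-0.6,-0.6],0,1],[[0,-0.6,-0.6],0,1]]' | grep -v ori
python3 - <<'E'
from h import *
np.set_printoptions(precision=1,suppress=True)
V,U=np.mgrid[0:420,0:560];I=[]
for c in('top','side'):
    im,d=ctrl.capture(c)
    b=(310,100,410,200) if c=='top' else (180,100,280,200)
    I.append(cv2.resize(im[b[1]:b[3],b[0]:b[2]],(400,400),interpolation=cv2.INTER_CUBIC))
    W=world(c,U,V,d);
    m=(d>0)&(abs(W[...,0]-640)<25)&(abs(W[...,1]+158)<18)&(W[...,2]>155)&(W[...,2]<195);w=W[m]
    print(c,'bridge z hist',np.histogram(w[:,2],range(155,195,4)))
    g=W[(d>0)&(abs(W[...,0]-590)<35)&(abs(W[...,1]+162)<40)&(W[...,2]>205)&(W[...,2]<240)]
    if len(g)>20:
        q=g[:,:2]-g[:,:2].mean(0);l,v=np.linalg.eigh(q.T@q);print('grip',len(g),np.median(g,0),'yaw',np.degrees(np.arctan(-v[0,1]/v[1,1])))
cv2.imwrite('pics/e.png',np.hstack(I)[:,:,::-1]);go(0,0,0,0)
E
```

```text
time: 18.97
tcp_pos: [476.8, -171.0, 320.1]
wrist_force: [-0.2, 0.2, -0.3]
gripper_width: 85.6
top bridge z hist (array([15, 11, 18, 21, 77, 57,  0,  0,  0]), array([155, 159, 163, 167, 171, 175, 179, 183, 187, 191]))
grip 351 [ 585.4 -162.6  225.5] yaw 4.088206368778589
side bridge z hist (array([ 8,  8,  6, 14, 43, 16,  0,  0,  0]), array([155, 159, 163, 167, 171, 175, 179, 183, 187, 191]))
grip 158 [ 583.6 -146.2  224.7] yaw 2.959061841254043
t 19.07 tcp [ 477.2 -170.8  319.3] jaw 4.28 W 85.5 F [ 0.3  0.3 -0.9] M [ 0.  0. -0.] j6 -27.4
shift [-1.   1.6 -2.3] turn 0.0238
```

View pics/e.png

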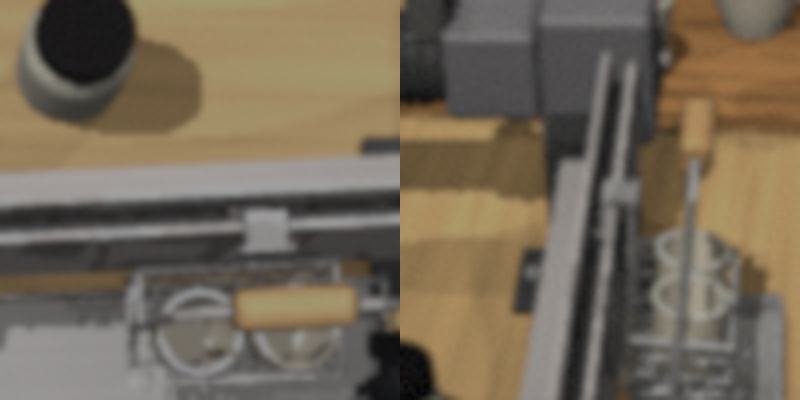

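Bridge top is at about 175 mm (140 + 36 = home; on the bar it would be 186). The basket is square, both cups stand, and the gripper is clear. Let it settle, then hand in.

```bash
python3 -m creep '[[[0,0,0],0,1],[[0,0,0],0,1],[[0,0,0],0,1],[[0,0,0],0,1],[[0,0,0],0,1],[[0,0,0],0,1],[[0,0,0],0,1],[[0,0,0],0,1],[[0,0,0],0,1],[[0,0,0],0,1],[[0,0,0],0,1],[[0,0,0],0,1]]' | grep -v ori
python3 -c "
from plant import ctrl
print(ctrl.close_job())"
```

```text
time: 20.07
tcp_pos: [476.2, -170.7, 318.7]
wrist_force: [-0.0, -0.1, 0.4]
gripper_width: 85.6
the job is handed in; nothing more can be done
None
```

The basket is hung on the drying line with its hook down in the carrier bar's pocket, and I handed the job in at about 20 s. No verdict was reported.

**What I did:** I took the grey basket by its wooden grip and carried it around the left housing. I lowered its hook behind the lip and felt about 3.4 N of contact at the bar's top. After I slid it about 4 mm towards +y it dropped into the pocket, and I lowered it to the floor, where contact was about 10 N. I then opened the gripper slowly so the basket leaned gently onto the rail, and moved clear.

**Last checks:**
- **Hook home:** the top of the hook's bridge measured about 175 mm. It would be about 176 mm if home, and about 186 mm if the hook were still on top of the bar.
- **Square to the rail:** the grip's yaw read 4.1° in the top camera and 3.0° in the side camera, against the rail's 4.3°. The two cameras differ by about a degree, well inside the limit.
- **Cups and robot:** both cups looked upright in the basket, and the robot touched nothing.
- **Not measured:** I did not measure the basket's tilt or its stillness. I let it hang 1 s before handing in. I also did not re-measure the bystanders; no contact with any of them was felt.

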